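# Lever up the grate of the downdraft sanding box

## Robot

A 6-joint arm with a two-finger parallel gripper is mounted at the origin on the work surface. World frame = base frame: x ahead of the robot, y to its left, z up, the work surface at z = 0. Lengths are in mm, angles in rad, forces in N, time in s.
With the tool pointing down it reaches from about 275 to 1000 mm from the base axis. Payload 8.4 kg.
Tool frame: the origin (TCP) lies at the very end of the fingers, on their centre line; the grasp point (between the pads) lies 19 mm behind it; z points along the fingers, y is the direction in which the jaws open and shut (so a half turn about z gives the same grasp; the last joint's range is limited). The gripper opens to 85 mm and grips with 20 to 120 N. Pads are 22 mm wide; open, the fingers measure 114 mm over their backs; the gripper's body (76 mm by 85 mm) begins 54 mm behind the grasp point. The pads swing forward as they close: fully open they stand 13 mm farther back than shut.
Start: joints at [1.309, 0.353, 1.633, -0, 1.155, -0.002], TCP at [160.553, 604.029, 231.281] pointing down, gripper open.
Joint ranges: [-2.63, 2.63], [-0.92, 2.1], [0.06, 2.66], [-1.3, 4.44], [0, 2.69], [-3.02, 3.02]. Speed limits (rad/s): [2.22, 2.22, 2.79, 3.14, 3.14, 3.14].

## Interface

Orientations are given as [roll, pitch, yaw] about the fixed x, y, z axes, in that order (R = Rz(yaw) Ry(pitch) Rx(roll)).
In Python, from rig import sense, grab_frame, get_calibration, sign_off, boxes_of, trace gives the robot as it stands.
- The arm moves only by the tool servo_tool, never from a script. Its argument "rows" is a list of rows, each a list of 3 entries, a list of its own where there are three numbers: the finger opening in mm, from 0 to 85.4, then the shift along the tool's x, y, z in mm, then the turn, a rotation vector about the tool's x, y, z in degrees. A call has 1 to 8 rows; each row shifts and turns the commanded pose from where the row before left it, along the tool's axes as they then stand; what a row does not reach is not made up. A row lasts 1/8 s, in which the tool goes at most 62.5 mm and 10.7 degrees, less where a joint would pass 70% of its speed; a pose out of reach is approached as far as the arm can. A call is refused whole if a number of a shift passes 62.5 or a number of a turn 10.7, either way. A call with a gripper value outside its range is refused whole. The fingers move at their own pace and stop on an object; "force" is the grip in N (left out, the last holds). Time passes only in rows, so rows that do not move let the fingers close. It gives the time, the measured TCP pose, the force and the opening at its end, in the units of the state.
- sense(): the state, without advancing time (a new reading comes with each control period).
- grab_frame(name): name is "side" or "top" or "wrist"; returns the picture (400x640x3 uint8, blue, green, red); there is no depth.
- get_calibration(name): a dict with "intrinsics" (3x3 intrinsics, pixels), "world_to_cam" (4x4, takes a point from world to camera coordinates). Camera axes: x right, y down, z forward; pixel columns grow to the right and rows downward; lengths in mm; the calibration is good to about 2 mm. A picture is of the moment at which its call begins: read the wrist's pose just before it. get_calibration takes no time and is no camera call; for the wrist camera it gives the pose at the moment of the call.
- sign_off(): hands the job in, once; it reports no verdict.
Trained networks look in the newest picture that a camera, given by its name, has taken for a name from the list of things; names that differ only in an ending like _2 or _b are one class to them, and where a whole thing is asked for, a point or a joint stands for the part that bears it (a point fixed in the world has none). Each returns a list of dicts, best first, with "conf" (0 to 1); they miss things now and then, are a little off and sometimes report something else, mostly with a low value. They report only what shows in the picture. A call takes as long as a camera call. They do not tell look-alikes from the thing itself.
- boxes_of(camera, thing): "centre" ([x, y, z] in mm, in the coordinates of the camera as it stood for that picture, good to about 4 mm: the middle of the surface that is visible of it).
- trace(camera, thing): "mask" (400x640 bool, what is visible of it).
The state is a dict: "clock": time; "qpos": joint angles; "qvel": joint speeds; "joint_efforts": joint torques, N m; "eef_pos": TCP position; "tcp_rot": TCP orientation; "contact_force": force on the tool from outside, world axes, zero at the start; "wrist_torque": the same for the moment, N m; "opening": opening from 0.0 (shut) to 1.0 (fully open).
Only numpy, scipy, OpenCV 4.12 (cv2) and the standard library are available. Lean on these libraries where they do the work, as an engineer would, in place of code of your own. Each camera call takes 0.05 s, during which the arm holds its last target. There are 200 camera calls.

## Task

The heavy steel grate on the sanding box has to come up so that I can push the chock under it. With the fingertips, press down the raised long end of the pry bar that rests over the wooden block until the front edge of the grate has risen at least 30 mm, and finish while still holding the bar down with the grate up and the bar's end clear of the bench. Only press the bar: do not lift it or push it off its block, do not touch the grate itself or let it drop back, and leave the block, chock and other things where they are.

Things in the scene. Friction and masses are not known exactly. Their poses are not given: they have to be found in the camera images.
- sander: Low plywood dust box of a downdraft sanding table, 420 mm wide, 75 mm high, fixed to the bench. Origin: on the bench straight below the middle of the shut grate's front edge. x points level from that edge back into the box, y along the edge, z up. The pry bar sticks out of its front, roughly towards -x. The grate overhangs the box's front wall by 40 mm.
- grate (a joint): Hinge of the steel bar grate (a flap 310 x 420 x 25 mm, 4 to 6 kg) on top of the box: 0 = shut, grows as the front edge rises, rad. The axis runs along the back, 300 mm behind the front edge, at the height of its underside (75 mm): the edge rises 300 mm x sin(value), and 30 mm is 0.1002 rad. It falls shut by its weight when not held.
- grate_edge (a point): Middle of the grate's front edge, on its underside; 75 mm above the bench when shut.
- bar: Flat dark steel pry bar, 480 x 28 x 7 mm, 0.75 kg, loose. Origin at its centre; x axis along it towards the toe, y across, z out of its upper face. It rests on the block's rounded top, the toe tucked about 22 mm under the grate's front edge and bearing up against it, the long end up in the air: a slope of about 0.26 rad (15 degrees). Pressed at the long end it tips about the block.
- bar_end (a point): Middle of the bar's upper face at the very tip of its raised long end (rounded, 14 mm radius), about 190 mm above the bench at rest. Some 4 to 10 N, 30 mm from this tip, raise the grate; that spot must drop about 95 mm (the bar tips about 0.28 rad) for 30 mm of lift. Were it to meet the bench, the lift would be about 55 mm.
- bar_toe (a point): Middle of the bar's upper face at the tip of the toe, under the grate's edge.
- bar_pivot (a point): Point on the bar's underside where it rests on the block at the start: 113 mm from the toe tip, 367 mm from the tip of the long end.
- block: Hardwood fulcrum block under the bar, loose, 50 mm along the bar, 120 mm across, 92 mm high with a half-round top (25 mm radius). Origin: centre of its underside, about 95 mm in front of the grate's edge.
- chock: Loose softwood chock, 100 x 45 x 25 mm, lying on the bench near the box; origin at the centre of its underside. To be left alone.
- sanding_block: Loose cork sanding block, 110 x 61 x 36 mm; origin at the centre of its underside. To be left alone.
- jar: Loose glass jar with steel cap, 72 mm in diameter, 110 mm high; origin at the centre of its underside. To be left alone.
Not all that is in view belongs to the job. What is shaped like the block but green or purple is not meant.

How it is judged (in metres and radians):
At the end, for the whole second after the job is handed in: The grate's front edge is at least 30 mm up (hinge over 0.1002 rad) and still, fingers press the bar with over 1 N, the bar bears on the block with over 5 N, its long end is over 15 mm above the bench; block and bystanders within 20 mm, the bar's resting point within 30 mm of their starts (value of joint grate above 0.1002 rad and velocity of joint grate between -0.05 and 0.05 rad/s and height (world z) of bar_end above 0.015 m and contact force between the fingers and bar above 1 N and contact force between bar and block above 5 N and distance of each of block, chock, sanding_block, jar from where it was at the start of the episode below 0.02 m and distance of bar_pivot from where it was at the start of the episode below 0.03 m); the arm keeps its last pose, push and grip.
It fails at once if the robot touches the grate (over 1 N) (contact force between any of the fingers, the arm and grate above 1 N).
It fails at once if the bar is lifted: its long end rises 25 mm above its rest, or its resting point moves over 30 mm (height (world z) of bar_end above 0.215 m or distance of bar_pivot from where it was at the start of the episode above 0.03 m).
It fails at once if the grate drops back (front edge falling faster than about 0.12 m/s) (velocity of joint grate below -0.4 rad/s).
It fails at once if the long end of the bar is driven down onto the bench (its tip lower than 15 mm) (height (world z) of bar_end below 0.015 m).
It fails at once if the fulcrum block, chock, sanding block or jar is moved over 20 mm (distance of any of block, chock, sanding_block, jar from where it was at the start of the episode above 0.02 m).
It also fails if it takes over 32 s, if anything falls off the work surface, if the arm or the gripper's body presses on something with over 40 N, if the wrist force passes 120 N, or if a joint passes its speed limit or range.

## Working session

There is one attempt and no reset: what is moved stays moved. The work goes in short steps, Python scripts to look and compute and a tool call to move; the robot and the scene stay as the last step left them, time stands still between calls to the robot, and variables do not carry over. Pictures are saved under pics/ and viewed, about 8 in all and at most 12, crops included, and the job is handed in when it is done.

Besides the shell and the picture viewer there is one more tool, called after ">>>" by a JSON object that holds its "name" and its "arguments". servo_tool: Moves the arm, as the interface text tells. Its arguments: {"type":"object","properties":{"rows":{"type":"array","items":{"type":"array"}},"force":{"type":"number"}},"required":["rows"]}

```bash
mkdir -p pics
cat > h.py <<'E'
import numpy as np, cv2
from rig import *
def cal(c):
    k=get_calibration(c); return np.array(k["intrinsics"]),np.array(k["world_to_cam"])
def w(c,p):
    K,T=cal(c); return (np.linalg.inv(T)@np.r_[p,1])[:3]
def px(c,p):
    K,T=cal(c); q=K@(T@np.r_[p,1])[:3]; return q[:2]/q[2]
def onz(c,uv,z):
    K,T=cal(c); R=T[:3,:3];o=-R.T@T[:3,3]; d=R.T@np.linalg.inv(K)@np.r_[uv,1]; return o+d*(z-o[2])/d[2]
E
python3 - <<'E'
from h import *
np.set_printoptions(precision=1,suppress=True)
s=sense(); print(s)
for c in("side","top"):
    cv2.imwrite(f"pics/{c}0.png",grab_frame(c))
    K,T=cal(c); print(c,-T[:3,:3].T@T[:3,3])
    for n in("bar_end","bar_pivot","bar_toe","grate_edge","block","bar"):
        for d in boxes_of(c,n)[:3]: print(c,n,round(d["conf"],2),w(c,d["centre"]),px(c,w(c,d["centre"])))
E
```

```text
{'clock': 0.0, 'qpos': array([ 1.3,  0.4,  1.6, -0. ,  1.2, -0. ]), 'qvel': array([-0., -0.,  0.,  0., -0.,  0.]), 'joint_efforts': array([  0. , -60.5, -34.2,   0. ,   0. ,  -0. ]), 'eef_pos': array([160.4, 603.6, 230.5]), 'tcp_rot': array([-3.1,  0. ,  2.9]), 'contact_force': array([0.1, 0.4, 0.6]), 'wrist_torque': array([-0. ,  0.1,  0. ]), 'opening': 0.9988410239215681}
side [ 170.4 -745.3  849.6]
side bar_end 0.56 [492.8   1.  126.2] [286.4 202.6]
side bar_end 0.53 [ 526.1 -393.    85.5] [377.5 304.3]
side bar_pivot 0.58 [492.7  -0.3 124.4] [286.6 203.3]
side bar_toe 0.57 [495.5  -3.9 125.9] [288.  203.3]
side grate_edge 0.68 [ 532.2 -379.6  101.5] [376.6 295.1]
side grate_edge 0.65 [496.8  -3.3 124.7] [288.3 203.3]
side block 0.93 [776.4 214.2  57.8] [329.  156.4]
side block 0.62 [ 494.2 -125.9   65.7] [309.3 243.6]
side block 0.57 [324.   44.9  69.6] [230.1 229.2]
side bar 0.91 [491.1  -0.7 131.1] [286.  201.9]
top [ 429.1  -46.4 1433.7]
top bar_end 0.62 [483.5  25.8 130.9] [293.9 227.8]
top bar_pivot 0.76 [486.3  26.4 138.5] [293.5 226.7]
top bar_toe 0.75 [492.   31.6 139.2] [291.6 224.7]
top bar_toe 0.21 [ 552.2 -350.2  102.8] [423.2 201.8]
top grate_edge 0.56 [ 549.5 -354.3   99.2] [424.4 202.8]
top grate_edge 0.45 [ 539.  -106.    86.6] [339.3 208.5]
top block 0.85 [786.5 228.3  85.1] [225.7 128.7]
top block 0.66 [336.1  71.4  87.4] [279.7 279.8]
top block 0.6 [ 541.2 -105.6   88.6] [339.2 207.7]
top bar 0.92 [491.   31.1 138.6] [291.8 225. ]
top bar 0.71 [679.9 -31.9  31.5] [313.4 165.1]
```

View pics/side0.png

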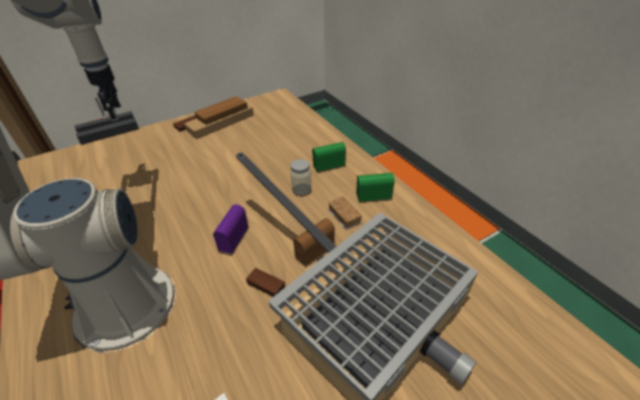

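View pics/top0.png

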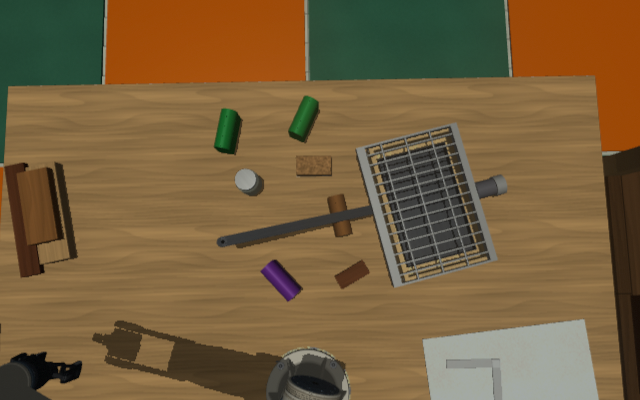

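The side view shows the bar running from its raised tip near (239,155) to the block near (315,240). In the top view the tip is near (218,241), and the bar meets the grate edge at about (372,211). The brown block at about (340,215) is the fulcrum; the jar at (248,181) is close to the bar.

```bash
python3 - <<'E'
from h import *
np.set_printoptions(precision=1,suppress=True)
for c in("top","side"):
    grab_frame(c); m=trace(c,"bar")[0]["mask"]; v,u=np.nonzero(m); P=np.c_[u,v].astype(float)
    mu=P.mean(0); d=np.linalg.svd(P-mu,full_matrices=False)[2][0]; d*=-np.sign(d[0]); t=(P-mu)@d
    tip=mu+d*t.max(); far=mu+d*t.min(); print(c,len(u),tip,far,onz(c,tip,190),onz(c,far,80))
E
python3 - <<'E'
from h import *
np.set_printoptions(precision=1,suppress=True)
# triangulate tip by hand pixels
def tri(a,b):
    A=[]
    for c,(u,v) in(("top",a),("side",b)):
        K,T=cal(c);P=K@T[:3]; A+= [u*P[2]-P[0],v*P[2]-P[1]]
    x=np.linalg.svd(np.array(A))[2][3]; return x[:3]/x[3]
print(tri((218,241),(238,154)))
s=sense();print(s['tcp_rot'],s['eef_pos'],s['opening'])
E
```

```text
[447.7 229.3 184.1]
[ 3.1 -0.   2.9] [160.6 604.  231.3] 1.0020836905357124Traceback (most recent call last):
  File "<stdin>", line 4, in <module>
IndexError: list index out of range
```

```bash
cat >> h.py <<'E'
np.set_printoptions(precision=1,suppress=True)
tip=np.array([447.7,229.3,187])
E
python3 - <<'E'
from h import *
a=onz("top",(218,241),187); b=onz("top",(371,211.5),92); b2=onz("side",(331,245),92)
print("tip",a,onz("side",(238,154),187),"cross",b,b2)
d=(b-a)[:2]; print(np.linalg.norm(d)); d/=np.linalg.norm(d); print("dir",d,np.arctan2(d[1],d[0]))
P=a[:2]+d*30; print("spot",P, "toe",a[:2]+d*464)
print("jar",onz("top",(246,181),110),"cols",onz("top",(340,193),85),onz("top",(338,235),85))
s=sense(); from scipy.spatial.transform import Rotation as R
r=R.from_euler("xyz",s["tcp_rot"]); print("tool axes\n",r.as_matrix())
print("shift tool to spot z=231:",r.inv().apply(np.r_[P,231]-s["eef_pos"]))
E
```

```text
tip [450.  227.9 187. ] [442.9 226.2 187. ] cross [ 527.8 -198.4   92. ] [ 530.5 -182.8   92. ]
433.400776988522
dir [ 0.2 -1. ] -1.390142727294695
spot [455.3 198.4] toe [ 533.3 -228.5]
jar [623.1 164.2 110. ] cols [ 585.1 -109.4   85. ] [ 461.5 -100.3   85. ]
tool axes
 [[-1.   0.3  0. ]
 [ 0.3  1.   0. ]
 [ 0.   0.  -1. ]]
shift tool to spot z=231: [-389.1 -316.2    0.3]
```

>>> {"name": "servo_tool", "arguments": {"rows": [[0, [-42, -34, 0], [0, 0, 0]], [0, [-42, -34, 0], [0, 0, 0]], [0, [-42, -34, 0], [0, 0, 0]], [0, [-42, -34, 0], [0, 0, 0]], [0, [-42, -34, 0], [0, 0, 0]], [0, [-42, -34, 0], [0, 0, 0]], [0, [-42, -34, 0], [0, 0, 0]], [0, [-42, -34, 0], [0, 0, 0]]], "force": 60}}

```text
clock: 1.8
eef_pos: [416.4, 253.4, 231.6]
tcp_rot: [3.141, 0.001, 2.882]
contact_force: [1.2, 0.4, -0.7]
opening: -0.003
```

>>> {"name": "servo_tool", "arguments": {"rows": [[0, [-25, -20, 0], [0, 0, 0]], [0, [-25, -20, 0], [0, 0, 0]], [0, [0, 0, 0], [0, 0, -8]], [0, [0, 0, 0], [0, 0, -8]], [0, [0, 0, 0], [0, 0, -8]], [0, [0, 0, 0], [0, 0, 0]], [0, [0, 0, 0], [0, 0, 0]]]}}

```text
clock: 2.68
eef_pos: [453.5, 203.4, 231.4]
tcp_rot: [3.142, 0.0, -2.985]
contact_force: [-0.4, -0.4, -0.2]
opening: 0.0
```

Run:
```python
from h import *
s=sense(); print(s)
im=grab_frame("wrist"); cs=grab_frame("side")
cv2.imwrite("pics/w1.png",np.hstack([im,cv2.resize(cs[110:210,170:270],(400,400),interpolation=cv2.INTER_CUBIC)])[:, 240:] if 0 else np.hstack([cv2.resize(im,(480,300)),cv2.resize(cs[100:220,160:280],(300,300),interpolation=cv2.INTER_CUBIC)]))
print(px("wrist",[455,198,183]),px("wrist",s["eef_pos"]),px("side",s["eef_pos"]))
```

```text
{'clock': 2.675, 'qpos': array([ 0.4,  0.2,  1.9, -0. ,  1.1, -1.3]), 'qvel': array([ 0., -0.,  0., -0., -0., -0.]), 'joint_efforts': array([ -0. , -44.4, -32.8,  -0. ,  -0. ,  -0.1]), 'eef_pos': array([453.5, 203.4, 231.4]), 'tcp_rot': array([ 3.1,  0. , -3. ]), 'contact_force': array([-0.4, -0.4, -0.2]), 'wrist_torque': array([ 0.,  0., -0.]), 'opening': 0.0004195742932736807}
[312.4 224.1] [320.2 255.6] [241.6 144.5]
```

View pics/w1.png

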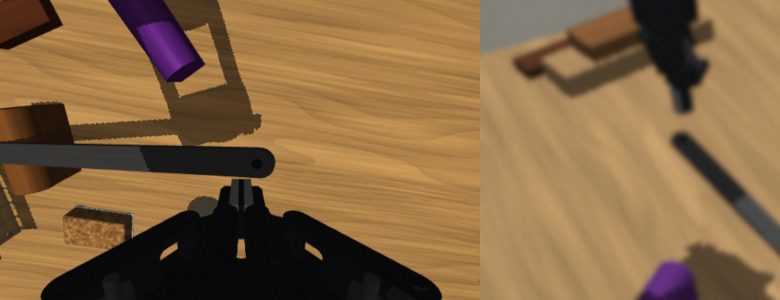

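The wrist view shows the bar tip at display (274,162), which is full-frame (365,216). The bar's centreline reaches (0,153) at the left edge, and the fingers are closed just over it.

Run:
```python
from h import *
t=onz("wrist",(365,216.5),187); h=px("wrist",[0,0,0])
# centre line point: display (145,158) -> full (193,210.7); height by distance along slope
z=187
for _ in range(5):
    q=onz("wrist",(193,210.7),z); L=np.linalg.norm((q-t)[:2]); z=187-L*np.tan(.26)
d=(q-t)[:2]/L; print(t,q,L,d); P=t[:2]+30*d; s=sense(); print("spot",P)
from scipy.spatial.transform import Rotation as R
r=R.from_euler("xyz",s["tcp_rot"]); print(r.inv().apply(np.r_[P,231.4]-s["eef_pos"]), "bar dir in tool",r.inv().apply(np.r_[d,0]))
```

```text
[442.4 232.3 187. ] [470.7 102.8 151.8] 132.52440092243654 [ 0.2 -1. ]
spot [448.8 203. ]
[ 4.6  0.3 -0.1] bar dir in tool [-0.1 -1.  -0. ]
```

>>> {"name": "servo_tool", "arguments": {"rows": [[0, [4, 0, 15], [0, 0, 0]], [0, [0, 0, 15], [0, 0, 0]], [0, [0, 0, 8], [0, 0, 0]], [0, [0, 0, 5], [0, 0, 0]], [0, [0, 0, 5], [0, 0, 0]], [0, [0, 0, 0], [0, 0, 0]], [0, [0, 0, 0], [0, 0, 0]]]}}

```text
clock: 3.65
eef_pos: [449.7, 202.8, 183.5]
tcp_rot: [3.141, 0.0, -2.983]
contact_force: [0.5, 0.4, -0.1]
opening: 0.005
```

>>> {"name": "servo_tool", "arguments": {"rows": [[0, [0, 0, 3], [0, 0, 0]], [0, [0, 0, 3], [0, 0, 0]], [0, [0, 0, 3], [0, 0, 0]], [0, [0, 0, 3], [0, 0, 0]], [0, [0, 0, 0], [0, 0, 0]]]}}

```text
clock: 4.28
eef_pos: [449.5, 202.7, 171.1]
tcp_rot: [-3.142, -0.0, -2.982]
contact_force: [0.6, 1.3, 3.8]
opening: 0.0
```

>>> {"name": "servo_tool", "arguments": {"rows": [[0, [0, 1.2, 5], [0, 0, 0]], [0, [0, 1.2, 5], [0, 0, 0]], [0, [0, 1.1, 5], [0, 0, 0]], [0, [0, 1, 5], [0, 0, 0]], [0, [0, 1, 5], [0, 0, 0]], [0, [0, 0.9, 5], [0, 0, 0]], [0, [0, 0.8, 5], [0, 0, 0]], [0, [0, 0, 0], [0, 0, 0]]]}}

```text
clock: 5.28
eef_pos: [448.1, 209.7, 135.8]
tcp_rot: [-3.141, -0.001, -2.982]
contact_force: [0.0, 0.3, 2.8]
opening: -0.001
```

Run:
```python
from h import *
im=grab_frame("wrist"); cs=grab_frame("side")
cv2.imwrite("pics/w2.png",np.hstack([cv2.resize(im,(480,300)),cv2.resize(cs[130:280,220:370],(300,300),interpolation=cv2.INTER_CUBIC)]))
```

```text
(no output)
```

View pics/w2.png

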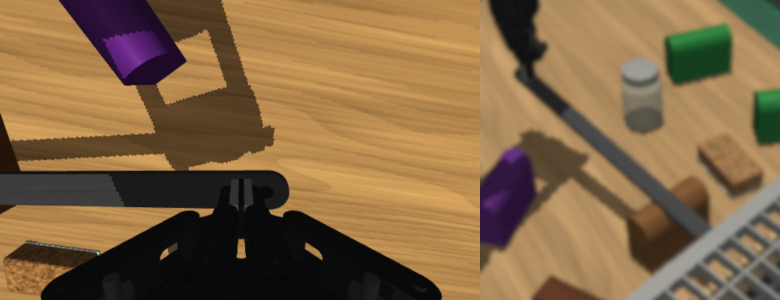

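Fingers are centred on the bar about 30 mm from the tip, and the bar still lies straight over the block. I'll continue down.

>>> {"name": "servo_tool", "arguments": {"rows": [[0, [0, 0.7, 5], [0, 0, 0]], [0, [0, 0.6, 5], [0, 0, 0]], [0, [0, 0.5, 5], [0, 0, 0]], [0, [0, 0.4, 5], [0, 0, 0]], [0, [0, 0.3, 5], [0, 0, 0]], [0, [0, 0.2, 5], [0, 0, 0]], [0, [0, 0.1, 5], [0, 0, 0]], [0, [0, 0, 0], [0, 0, 0]]]}}

```text
clock: 6.38
eef_pos: [447.8, 212.5, 100.9]
tcp_rot: [-3.141, -0.0, -2.983]
contact_force: [0.2, -4.9, 4.8]
opening: -0.003
```

>>> {"name": "servo_tool", "arguments": {"rows": [[0, [0, 0, 5], [0, 0, 0]], [0, [0, 0, 5], [0, 0, 0]], [0, [0, 0, 5], [0, 0, 0]], [0, [0, 0, 5], [0, 0, 0]], [0, [0, -0.3, 5], [0, 0, 0]], [0, [0, -0.3, 5], [0, 0, 0]], [0, [0, 0, 0], [0, 0, 0]], [0, [0, 0, 0], [0, 0, 0]]]}}

```text
clock: 7.38
eef_pos: [448.4, 212.2, 71.6]
tcp_rot: [3.141, 0.001, -2.983]
contact_force: [-0.2, -2.7, 7.1]
opening: -0.002
```

Run:
```python
from h import *
print(sense())
im=grab_frame("wrist"); cs=grab_frame("side"); ct=grab_frame("top")
cv2.imwrite("pics/s3.png",cs)
cv2.imwrite("pics/w3.png",np.hstack([cv2.resize(im,(480,300)),cv2.resize(cs[130:330,220:420],(300,300),interpolation=cv2.INTER_CUBIC)]))
for n in("block","chock","sanding_block","jar","bar","grate"):
  for d in boxes_of("top",n)[:3]: print(n,round(d["conf"],2),w("top",d["centre"]))
```

```text
{'clock': 7.375, 'qpos': array([ 0.4,  0.4,  2. ,  0. ,  0.7, -1.3]), 'qvel': array([ 0., -0., -0., -0.,  0.,  0.]), 'joint_efforts': array([  1.6, -48. , -21.7,   0.8,  -0.3,  -0. ]), 'eef_pos': array([448.4, 212.2,  71.6]), 'tcp_rot': array([ 3.1,  0. , -3. ]), 'contact_force': array([-0.2, -2.7,  7.1]), 'wrist_torque': array([-0.6, -0.2,  0. ]), 'opening': -0.0016590398630464342}
block 0.91 [818.1  -0.1  84.9]
block 0.71 [337.2  73.1  88.3]
block 0.68 [784.1 228.2  86.7]
chock 0.76 [ 347.5 -138.1   22. ]
sanding_block 0.58 [681.8 -30.5  30. ]
jar 0.63 [625.2 163.  114.9]
bar 0.73 [502.4 -18.2  92.7]
grate 0.81 [ 554.3 -348.7  115.8]
```

View pics/w3.png

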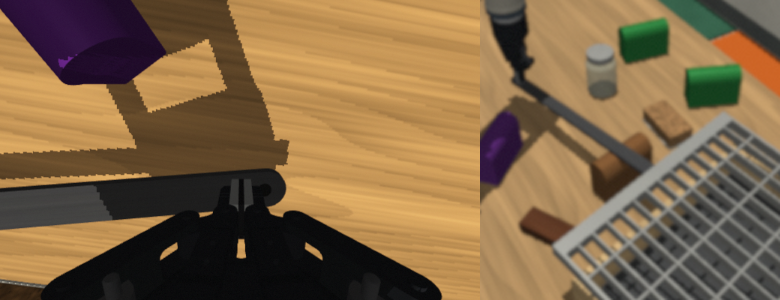

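The grate is clearly rising. The fingers sit about 30 mm from the tip and the bar is still on its block. I'll go a little further for margin, then measure the lift from the grate's front corners.

>>> {"name": "servo_tool", "arguments": {"rows": [[0, [0, -0.4, 4], [0, 0, 0]], [0, [0, -0.4, 4], [0, 0, 0]], [0, [0, -0.4, 4], [0, 0, 0]], [0, [0, 0, 0], [0, 0, 0]], [0, [0, 0, 0], [0, 0, 0]]]}}

```text
clock: 8.45
eef_pos: [448.7, 211.2, 59.6]
tcp_rot: [3.141, 0.001, -2.983]
contact_force: [0.6, -2.2, 7.0]
opening: 0.0
```

Run:
```python
from h import *
print(sense()['eef_pos'],sense()['contact_force'])
i0=cv2.imread("pics/side0.png"); cs=grab_frame("side"); cv2.imwrite("pics/s4.png",cs)
a=(slice(190,320),slice(255,395))
cv2.imwrite("pics/c4.png",np.hstack([cv2.resize(i[a],None,fx=2.8,fy=2.8,interpolation=cv2.INTER_CUBIC) for i in(i0,cs)]))
t0=cv2.imread("pics/top0.png"); ct=grab_frame("top")
# sander frame from top corners at z=100 (shut)
L,Rr,bL,bR=[onz("top",p,100) for p in((357,149),(397,287),(457,124),(496,260))]
print(L,Rr,bL,bR,np.linalg.norm(L-Rr),np.linalg.norm(bL-L))
y=(L-Rr)[:2]/np.linalg.norm((L-Rr)[:2]); x=np.array([y[1],-y[0]]); mid=(L+Rr)[:2]/2; x*=np.sign(x@((bL+bR)[:2]/2-mid))
for th in(0,.1,.12,.14,.16):
    r=300*np.cos(th)+25*np.sin(th); z=75+300*np.sin(th)+25*np.cos(th)
    print(th,[px("side",np.r_[mid+x*(300-r)+y*k,z]) for k in(210,-210)])
for n in("block","chock","sanding_block","jar"):
  for d in boxes_of("top",n)[:4]: print(n,round(d["conf"],2),w("top",d["centre"]))
```

```text
[448.7 211.2  59.6] [ 0.6 -2.2  7. ]
[ 713.2 -162.4  100. ] [ 309.4 -264.6  100. ] [ 782.7 -462.3  100. ] [ 379.6 -552.9  100. ] 416.4944262653347 307.9297434852068
0 [array([380.1, 213.1]), array([269.6, 303.9])]
0.1 [array([380.7, 205.5]), array([267.8, 296.3])]
0.12 [array([380.9, 204. ]), array([267.6, 294.9])]
0.14 [array([381.2, 202.5]), array([267.4, 293.5])]
0.16 [array([381.5, 201.1]), array([267.2, 292.1])]
block 0.92 [784.1 224.5  87.9]
block 0.61 [337.2  74.3  85.3]
block 0.57 [815.1  -1.4  83.8]
block 0.56 [ 539.6 -106.    88.8]
chock 0.73 [ 348.6 -141.5   24.5]
chock 0.52 [683.  -32.1  29.3]
sanding_block 0.87 [680.1 -33.2  30. ]
jar 0.86 [623.8 163.3 111.7]
```

View pics/c4.png

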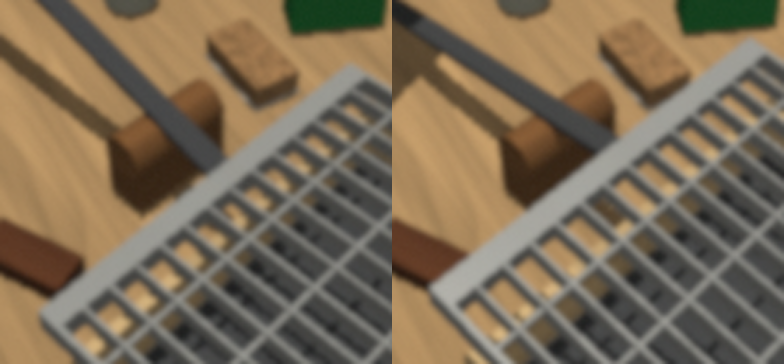

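The front corners moved up about 9.6–10 px in the side view. My hinge model gives 9.1 px at 0.12 rad and 10.4 px at 0.14 rad, so the grate is at about 0.13 rad, or 39 mm of lift. Block, chock, sanding block and jar are where they were.

```bash
python3 -c "
from rig import *
s=sense();print(s['eef_pos'],s['contact_force'],s['clock']);print(sign_off())"
```

```text
[448.76255424 211.23922909  59.69151999] [ 0.16023325 -1.7921732   6.63474968] 8.75
the job is handed in; nothing more can be done
None
```

The grate's front edge is up about 39 mm (hinge about 0.13 rad), and the arm is still holding the bar down. I handed the job in at 8.75 s. I pressed with closed fingertips about 30 mm from the tip of the long end, following its arc down to a fingertip height of 60 mm.

**Last checks:**
- **Lift:** the 39 mm comes from how far the grate's front corners moved in the side view.
- **Press:** the fingers push down with about 7 N, steady over the last readings.
- **Clearance:** the bar's end is about 55 mm above the bench, estimated from the fingertip height.
- **Other things:** the block sits over the same spot in the pictures. Its last camera position matches the first to within 2 mm. The chock, sanding block and jar look unmoved in the pictures, and their detected positions stayed within about 4 mm during the last part of the press.

**Not measured directly:**
- How hard the bar bears on the block.
- How far the bar's resting point shifted; in the pictures the bar crosses the block at practically the same place.

No check failed. Two things were off along the way: the first attempt to outline the bar in the camera picture returned nothing, so I picked its tip by hand. The detectors also sometimes gave the green and purple look-alikes, which I told apart by colour and position.

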